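# Wedge the draining tray up to its height stop

### The job

Give the draining tray beside the sink its fall again: slide the wooden wedge, thin end first, flat on the counter and square to the tray, in under the rod along the tray's near edge, between the two rests, until the rod has risen to the height stop and bears snugly on its underside, not jammed hard against it. Lift the tray with the wedge only, never with the hand, then let go and leave the wedge in place holding the tray up snug. Leave the mug, bowl and tub where they are.

Things in the scene. Friction and masses are not known exactly. Their poses are not given: they have to be found in the camera images.
- wedge_grip (a point): Plain pale wooden wedge, 154 mm long, 36 mm wide, 0.1 kg, lying flat. Its thick end is a grip block 44 long, 36 wide, 44 mm high; this is the block's centre (22 mm up). +x points to the thin end, y across the width (grasp it across y). From the block's front, 22 mm ahead of this point, the top slopes straight down from 31.5 mm high to 4 mm high at the thin end, 132 mm ahead: 1 in 4.
- wedge_tip (a point): Middle of the wedge's thin end, 132 mm ahead (+x) of wedge_grip, 2 mm above the counter when it lies flat; same axes as wedge_grip.
- frame: Fixed steel frame of the draining tray. Origin on the counter straight below the tray's near edge, mid-width; x runs level from the near edge to the hinge at the far (sink) end, y left along the near edge, z up. The wedge goes in along +x, bare counter below it, between two black rests 18 mm wide, 10 mm high, centred at y = -88 and +88 mm (158 mm clear between them).
- tray: White draining tray, 240 long, 190 mm wide, rim top 34 mm above the counter when down, 0.6 kg. Along its near edge runs a steel rod 8 mm thick; origin: middle of the rod's centre line, 14 mm up when down (underside 10 mm up). The near end rises with the rod about a hinge 240 mm ahead (+x) of it. The wedge lifts the rod (load 2 to 4 N) and, let go, holds it by friction. Axes as the frame when down.
- rod_end (a point): Top of the rod's left end, 118 mm left (+y) of its middle, 18 mm up when down: comes up against the stop's finger. The push on the wedge is steady, 1 to 6 N, while the rod rises freely, and climbs 1 to 3 N per mm of travel once it bears on the finger. 9 to 14 N above the steady push is snug; letting go loses about half of the force on the stop. Over 20 N on the stop is jammed.
- stop: Height stop left of the tray's near edge: a steel clamp block (24 mm square, 18 mm high, 29 mm left of this origin) holds a post with a dark finger, 14 mm wide, 7 mm thick, reaching over rod_end. The finger's flat underside is the height mark: rigid, but clamped anew each time somewhere between 26 and 36 mm above the counter; these poses do not tell where. Origin on the counter below rod_end.
- mug: White mug, 80 mm across, 85 mm high, standing to the left; leave it alone. Origin at the centre of its underside.
- bowl: White bowl, 120 mm across, 50 mm high, standing to the left; leave it alone. Origin at the centre of its underside.
- tub: Closed food tub with a pink lid, 138 mm square, 70 mm high, standing to the right; leave it alone. Origin at the centre of its underside.
Mind the look-alikes: they are no part of the job. Of the things that look like the part that bears wedge_grip, take the one that is farthest to the robot's left at the start.

How it is judged:
By the outcome, as a careful person would: the job done as asked, in the order asked, and still so for the second after the job is handed in, with the robot touching nothing.
It also fails if it takes over 61 s, if anything falls off the work surface, if the arm or the gripper's body presses on something with over 40 N, if the wrist force passes 120 N, or if a joint passes its speed limit or range.

### The arm

A 6-joint arm with a two-finger parallel gripper is mounted at the origin on the work surface. World frame = base frame: x ahead of the robot, y to its left, z up, the work surface at z = 0. Lengths are in m, angles in degrees, forces in N, time in s.
With the tool pointing down it reaches from about 0.325 to 0.775 m from the base axis. Payload 5.5 kg.
Tool frame: the origin (TCP) lies on the mounting face of the last link; the fingertips stand 173 mm ahead of it and the grasp point (between the pads) lies 155 mm ahead of it; z points along the fingers, y is the direction in which the jaws open and shut (so a half turn about z gives the same grasp; the last joint's range is limited). The gripper opens to 85 mm and grips with 20 to 120 N. Pads are 22 mm wide; open, the fingers measure 114 mm over their backs; the gripper's body (76 mm by 85 mm) begins 54 mm behind the grasp point. The pads swing forward as they close: fully open they stand 13 mm farther back than shut.
Start: joints at [-70.8, 5.22, 70.514, -0, 104.267, -3.249], TCP at [0.229, -0.555, 0.405] pointing down, gripper open.
Joint ranges: [-164.24, 164.24], [-49.07, 125.15], [9.68, 141.18], [-86.29, 266.29], [3.28, 154.24], [-151.56, 151.56]. Speed limits (degrees/s): [147.25, 147.25, 172.46, 180, 180, 180].

### API

Orientations are given as [roll, pitch, yaw] about the fixed x, y, z axes, in that order (R = Rz(yaw) Ry(pitch) Rx(roll)).
In Python, from plant import read_state, eyes, ticket gives the robot as it stands.
- The arm moves only by the shell command python3 -m inch 'ROWS' [FORCE]. ROWS is JSON, a list of rows, each a list of 7 numbers: the turn, a rotation vector about the world's x, y, z in rad, then the shift along the world's x, y, z in m, then the opening, from 0 (shut) to 1 (fully open). In form: [[rx, ry, rz, x, y, z, gripper], ...]. A call has 1 to 8 rows; each row shifts and turns the commanded pose from where the row before left it; what a row does not reach is not made up. A row lasts 1/8 s, in which the tool goes at most 62.5 mm and 10.7 degrees, less where a joint would pass 70% of its speed; a pose out of reach is approached as far as the arm can. A call with a gripper value outside its range is refused whole. The fingers move at their own pace and stop on an object; FORCE is the grip in N (left out, the last holds). Time passes only in rows, so rows that do not move let the fingers close. It gives the time, the measured TCP pose, the force and the opening at its end, in the units of the state.
- read_state(): the state, without advancing time (a new reading comes with each control period).
- eyes.capture(name): name is "scene" or "top" or "wrist"; returns the picture (480x640x3 uint8, red, green, blue); there is no depth.
- eyes.get_calibration(name): a dict with "vfov" (degrees; the focal length in pixels is half the picture's height over the tangent of half this angle, whatever the lens; pixels are square), "cx", "cy" (the principal point, pixels), "k1" (the pictures are not rectified: a ray, as slopes to the right and down, at radius r is drawn at 1 + k1 r^2 times it, then the intrinsics apply), "rvec" (rotation vector, rad) and "tvec" (3), from world to camera coordinates, as OpenCV has them; the wrist camera has in their place "hand_eye" (4x4, takes a point from camera to tool coordinates, whose origin is the TCP and whose axes are the flange's). Camera axes: x right, y down, z forward; pixel columns grow to the right and rows downward; lengths in m; the calibration is good to about 2 mm. A picture is of the moment at which its call begins: read the wrist's pose just before it. get_calibration takes no time and is no camera call.
- ticket.job_done(): hands the job in, once; it reports no verdict.
The state is a dict: "t": time; "joint_pos": joint angles; "joint_velocities": joint speeds; "joint_torque": joint torques, N m; "tool_pos": TCP position; "ee_rot": TCP orientation; "force": force on the tool from outside, world axes, zero at the start; "moment": the same for the moment, N m; "grip_width": finger opening in m.
Only numpy, scipy, OpenCV 4.12 (cv2) and the standard library are available. Lean on these libraries where they do the work, as an engineer would, in place of code of your own. Each camera call takes 0.05 s, during which the arm holds its last target.

## Working session

There is one attempt and no reset: what is moved stays moved. The work goes in short steps, Python scripts to look and compute and a shell command to move; the robot and the scene stay as the last step left them, time stands still between calls to the robot, and variables do not carry over. Pictures are saved under pics/ and viewed, and the job is handed in when it is done.

```bash
ls; mkdir -p pics
cat > h.py <<'E'
import numpy as np, cv2
from scipy.spatial.transform import Rotation as R
from plant import read_state, eyes, ticket
def K(c):
    f=240/np.tan(np.radians(c["vfov"])/2); return np.array([[f,0,c["cx"]],[0,f,c["cy"]],[0,0,1.]])
def pose(name,st=None):
    c=eyes.get_calibration(name)
    if "rvec" in c:
        Rm=cv2.Rodrigues(np.array(c["rvec"],float))[0]; t=np.array(c["tvec"],float).ravel()
        return c,Rm.T,-Rm.T@t
    T=np.eye(4);T[:3,:3]=R.from_euler("xyz",st["ee_rot"],degrees=True).as_matrix();T[:3,3]=st["tool_pos"]
    T=T@np.array(c["hand_eye"]);return c,T[:3,:3],T[:3,3]
def ray(name,uv,st=None):
    c,Rw,o=pose(name,st)
    p=cv2.undistortPoints(np.array(uv,float).reshape(-1,1,2),K(c),np.array([c["k1"],0,0,0.])).reshape(-1,2)
    d=np.c_[p,np.ones(len(p))]@Rw.T
    return o,d/np.linalg.norm(d,axis=1)[:,None]
def plane(name,uv,z,st=None):
    o,d=ray(name,uv,st); return o+d*((z-o[2])/d[:,2])[:,None]
def tri(rays):
    A=np.zeros((3,3));b=np.zeros(3)
    for o,d in rays:
        M=np.eye(3)-np.outer(d,d);A+=M;b+=M@o
    x=np.linalg.solve(A,b); return x,[np.linalg.norm((np.eye(3)-np.outer(d,d))@(x-o)) for o,d in rays]
def proj(name,P,st=None):
    c,Rw,o=pose(name,st); q=(np.array(P,float).reshape(-1,3)-o)@Rw
    return cv2.projectPoints(q.reshape(-1,1,3),np.zeros(3),np.zeros(3),K(c),np.array([c["k1"],0,0,0.]))[0].reshape(-1,2)
def save(n,im): cv2.imwrite("pics/"+n+".png",im[...,::-1])
E
python3 - <<'E'
from h import *
st=read_state();print(st)
for n in("scene","top","wrist"):
    save(n+"0",eyes.capture(n)); print(n,eyes.get_calibration(n))
E
```

```text
pics
{'t': 0.0, 'joint_pos': array([-7.07995032e+01,  5.26328106e+00,  7.05837332e+01,  1.45091732e-03,
        1.04267354e+02, -3.24933892e+00]), 'joint_velocities': array([-0.00977163, -0.10971072,  0.05062986,  0.04417274,  0.08799519,
       -0.03706413]), 'joint_torque': array([ 6.49975118e-05, -4.58735168e+01, -4.18025458e+01, -3.19945832e-05,
        1.17330204e-02, -3.74580665e-06]), 'tool_pos': array([ 0.22913696, -0.55457807,  0.40353046]), 'ee_rot': array([-1.79885896e+02, -7.88712060e-03,  2.24501841e+01]), 'force': array([-0.71838295,  0.01487056,  0.8467601 ]), 'moment': array([ 0.02630171, -0.03766229,  0.00624972]), 'grip_width': 0.08540552777663726}
scene {'vfov': 51.79501466330763, 'cx': 311.80458877978447, 'cy': 236.72312667851503, 'k1': -0.06440239191746489, 'rvec': array([ 1.19572617,  2.43042976, -0.86826244]), 'tvec': array([ 0.28028627, -0.24877593,  1.30159691])}
top {'vfov': 49.19621793125346, 'cx': 319.5771029617872, 'cy': 238.90059966812134, 'k1': -0.03337910576208051, 'rvec': array([ 2.16413128, -2.19536781,  0.10975181]), 'tvec': array([-0.00204242,  0.45675259,  1.34215411])}
wrist {'vfov': 67.37473160379993, 'cx': 322.75748309564574, 'cy': 244.29717843141322, 'k1': -0.004818360535444226, 'hand_eye': array([[-4.44087108e-04, -9.45140126e-01, -3.26664882e-01,
         8.42377113e-02],
       [ 9.99999681e-01, -6.36411254e-04,  4.81872569e-04,
         7.38522836e-04],
       [-6.63330308e-04, -3.26664564e-01,  9.45140107e-01,
         3.28443393e-02],
       [ 0.00000000e+00,  0.00000000e+00,  0.00000000e+00,
         1.00000000e+00]])}
```

View pics/scene0.png

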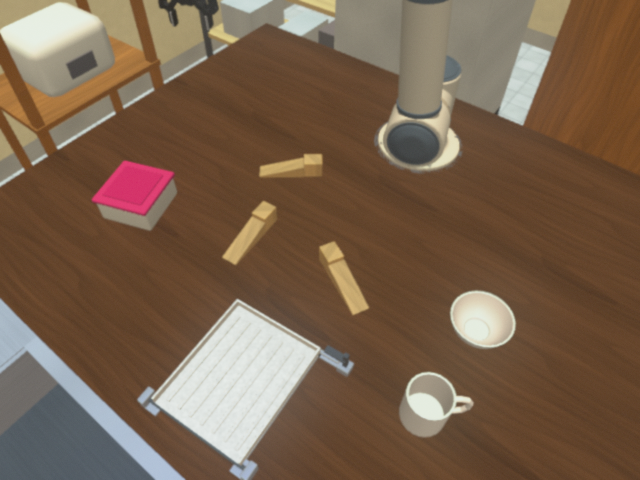

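View pics/top0.png

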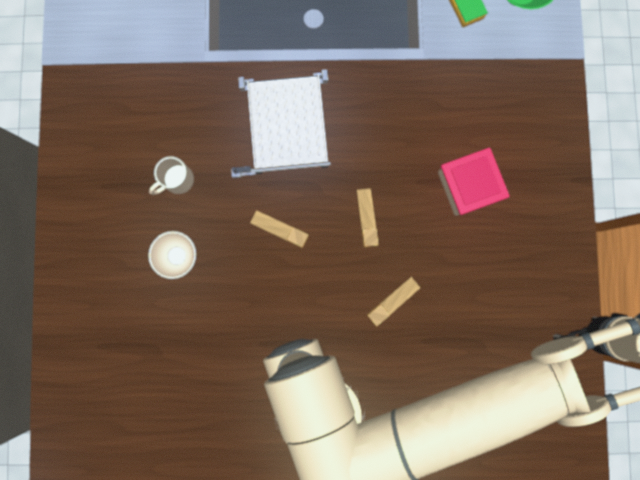

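View pics/wrist0.png

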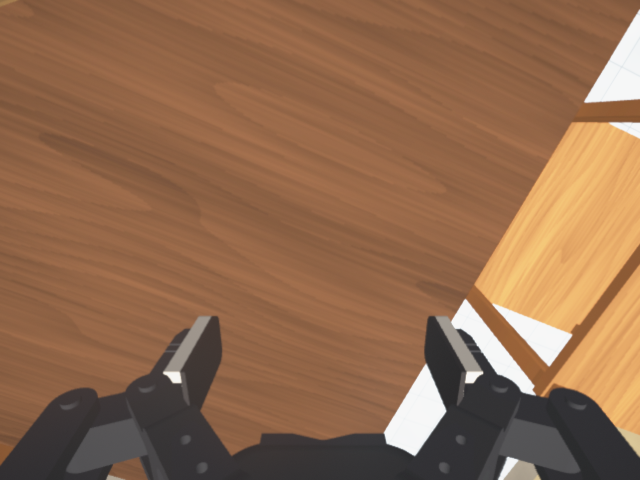

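The top view shows three wedges, and the target is the leftmost one, about (280,229), with its block at lower right and its thin end at upper left. The tray rod runs about (255,170)–(328,164) and the stop is at (243,172). In the scene view the same wedge is at (343,278) and the stop at (337,358). I'll zoom in on both.

Run:
```python
from h import *
a=cv2.imread("pics/top0.png"); cv2.imwrite("pics/topz.png",cv2.resize(a[60:260,220:350],None,fx=3,fy=3,interpolation=cv2.INTER_CUBIC)[:600])
a=cv2.imread("pics/scene0.png"); cv2.imwrite("pics/scenez.png",cv2.resize(a[230:380,230:390],None,fx=4,fy=4,interpolation=cv2.INTER_CUBIC))
for n in("top","scene"):
    im=cv2.imread(f"pics/{n}0.png");h=cv2.cvtColor(im,cv2.COLOR_BGR2HSV)
    m=cv2.inRange(h,(12,80,140),(28,200,255)); 
    cs,_=cv2.findContours(m,0,2)
    for c in cs:
        if 300<cv2.contourArea(c)<3000:
            r=cv2.minAreaRect(c); print(n,cv2.contourArea(c),r, plane(n,cv2.boxPoints(r),0).round(3).tolist())
```

```text
top 848.5 ((393.5116882324219, 301.313232421875), (15.437835693359375, 59.28129577636719), 48.57633590698242) [[0.257, -0.127, 0.0], [0.357, -0.247, 0.0], [0.327, -0.273, 0.0], [0.227, -0.153, 0.0]]
top 810.5 ((278.8321533203125, 228.28836059570312), (58.41860580444336, 15.163463592529297), 25.016895294189453) [[0.504, 0.177, 0.0], [0.54, 0.16, 0.0], [0.473, 0.02, 0.0], [0.436, 0.038, 0.0]]
top 790.5 ((367.219970703125, 217.0399932861328), (58.12417984008789, 15.132086753845215), 81.8698959350586) [[0.59, -0.107, 0.0], [0.595, -0.147, 0.0], [0.441, -0.165, 0.0], [0.436, -0.125, 0.0]]
scene 1322.5 ((343.3283386230469, 277.3229064941406), (76.81443786621094, 19.619571685791016), 64.32318115234375) [[0.44, 0.002, -0.0], [0.397, 0.019, 0.0], [0.501, 0.176, 0.0], [0.538, 0.159, 0.0]]
scene 1116.0 ((250.1100616455078, 232.9230499267578), (21.382347106933594, 71.89790344238281), 33.996456146240234) [[0.589, -0.147, 0.0], [0.402, -0.195, 0.0], [0.406, -0.137, 0.0], [0.589, -0.095, -0.0]]
scene 967.0 ((290.43359375, 165.20616149902344), (21.39274024963379, 63.54902267456055), 87.8788986206054
[... 685 characters left out ...]
, -0.739, 0.0]]
scene 994.0 ((549.050048828125, 13.349980354309082), (31.939001083374023, 38.57978057861328), 18.434947967529297) [[-0.803, -0.007, 0.0], [-1.128, -0.081, 0.0], [-1.122, 0.045, 0.0], [-0.804, 0.104, 0.0]]
scene 364.0 ((310.0, 8.0), (16.0, 48.0), 90.0) [[-0.424, -0.803, 0.0], [-0.533, -0.66, 0.0], [-0.431, -0.586, 0.0], [-0.326, -0.722, 0.0]]
scene 2149.5 ((175.05880737304688, 26.235292434692383), (66.45475006103516, 50.93247985839844), 75.96376037597656) [[-0.102, -1.246, 0.0], [-0.286, -1.169, 0.0], [0.017, -0.768, 0.0], [0.164, -0.842, 0.0]]
scene 768.5 ((39.0, 13.5), (27.0, 78.0), 90.0) [[0.22, -1.737, 0.0], [0.041, -1.46, 0.0], [0.169, -1.273, -0.0], [0.337, -1.524, 0.0]]
```

View pics/topz.png

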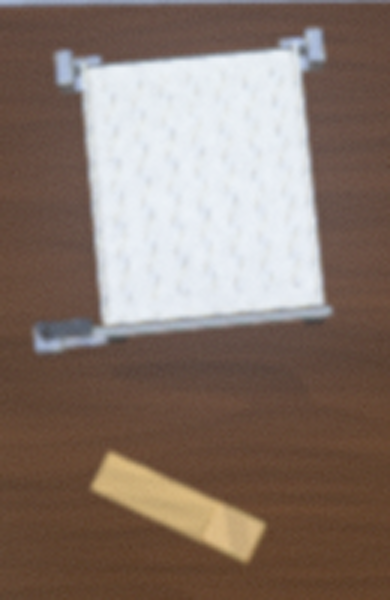

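View pics/scenez.png

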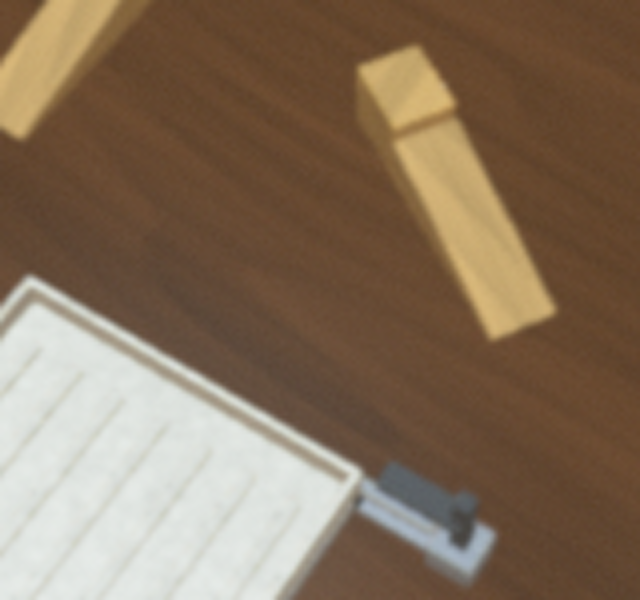

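Run:
```python
from h import *
T=lambda x,y:(220+x/3,60+y/3)
S=lambda x,y:(230+x/4,230+y/4)
pts={"thinNear":(T(92,487),S(555,312)),"thinFar":(T(111,452),S(492,340)),
"blkbackA":(T(265,523),S(358,70)),"blkbackB":(T(248,563),S(420,45)),
"rodL":(T(100,333),S(362,490)),
"trayL":(T(103,325),S(358,470)),"trayR":(T(325,308),S(30,280))}
for k,(a,b) in pts.items():
    ra=ray("top",[a]);rb=ray("scene",[b]);x,e=tri([(ra[0],ra[1][0]),(rb[0],rb[1][0])]);print(k,x.round(4),np.round(e,4))
```

```text
thinNear [0.5038 0.1745 0.0018] [0.0022 0.0022]
thinFar [ 5.349e-01  1.580e-01 -4.000e-04] [0.0023 0.0023]
blkbackA [0.4658 0.0223 0.0398] [0.0024 0.0024]
blkbackB [0.4318 0.0374 0.0385] [0.0026 0.0026]
rodL [0.6412 0.1626 0.0122] [0.0016 0.0016]
trayL [0.643  0.1592 0.0314] [0.0001 0.0001]
trayR [ 0.6569 -0.0335  0.0223] [0.0014 0.0014]
```

Triangulated: the wedge's thin end is at about (0.519, 0.166) and its back at (0.449, 0.030). That gives a length of 0.153 and a yaw of about 63°. The tray's near edge is 0.193 wide at a yaw of about 4°. I'll move to a wrist viewpoint.

```bash
python3 -m inch '[[0,0,-0.027,0.0226,0.0512,0,1],[0,0,-0.027,0.0226,0.0512,0,1],[0,0,-0.027,0.0226,0.0512,0,1],[0,0,-0.027,0.0226,0.0512,0,1],[0,0,-0.027,0.0226,0.0512,0,1],[0,0,-0.027,0.0226,0.0512,0,1]]' && python3 -m inch '[[0,0,-0.027,0.0226,0.0512,0,1],[0,0,-0.027,0.0226,0.0512,0,1],[0,0,-0.027,0.0226,0.0512,0,1],[0,0,-0.027,0.0226,0.0512,0,1],[0,0,-0.027,0.0226,0.0512,0,1],[0,0,-0.027,0.0226,0.0512,0,1],[0,0,0,0,0,0,1],[0,0,0,0,0,0,1]]'
python3 - <<'E'
from h import *
import pickle
st=read_state();im=eyes.capture("wrist");save("w1",im);pickle.dump(st,open("w1.pkl","wb"));print(st["tool_pos"],st["ee_rot"],st["force"])
E
```

```text
t: 0.9
tool_pos: [0.365, -0.2456, 0.4045]
ee_rot: [-180.0, -0.0, 13.1]
force: [1.5, -0.5, 0.2]
grip_width: 0.0858
t: 1.9
tool_pos: [0.5003, 0.0599, 0.4043]
ee_rot: [180.0, 0.1, 3.9]
force: [0.3, 0.2, 0.3]
grip_width: 0.0856
[0.50026311 0.05985229 0.40428821] [1.79974124e+02 5.70597423e-02 3.93003929e+00] [0.29051929 0.23116168 0.30651272]
```

View pics/w1.png

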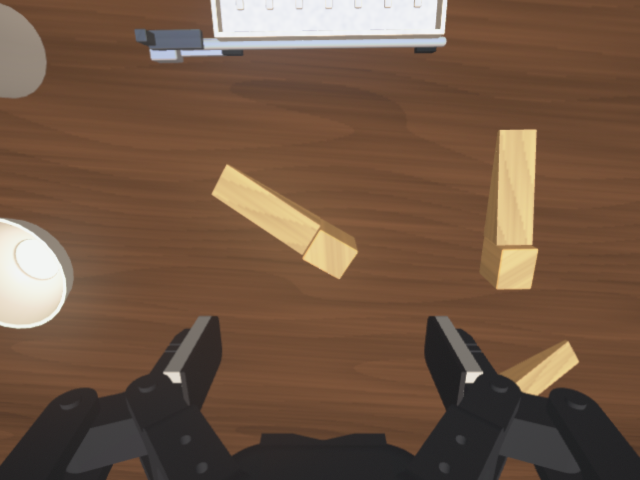

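The wrist view shows the wedge thin end at (213,192)–(228,165), the block top around (330,250) and the rod at row ~43 from x≈205 to 445. The black rests are at (233,52) and (425,49) and the finger at (175,39). I'll zoom in.

Run:
```python
import cv2
a=cv2.imread("pics/w1.png")
cv2.imwrite("pics/w1a.png",cv2.resize(a[0:70,130:290],None,fx=5,fy=5,interpolation=cv2.INTER_CUBIC))
cv2.imwrite("pics/w1b.png",cv2.resize(a[0:70,350:470],None,fx=5,fy=5,interpolation=cv2.INTER_CUBIC))
cv2.imwrite("pics/w1c.png",cv2.resize(a[150:290,200:370],None,fx=4,fy=4,interpolation=cv2.INTER_CUBIC))
```

```text
(no output)
```

View pics/w1a.png

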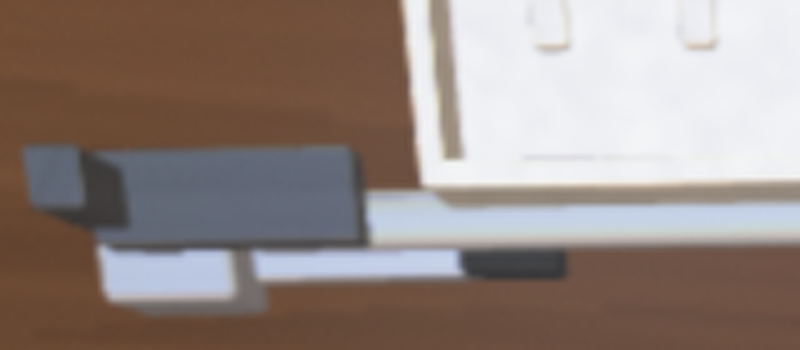

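View pics/w1b.png

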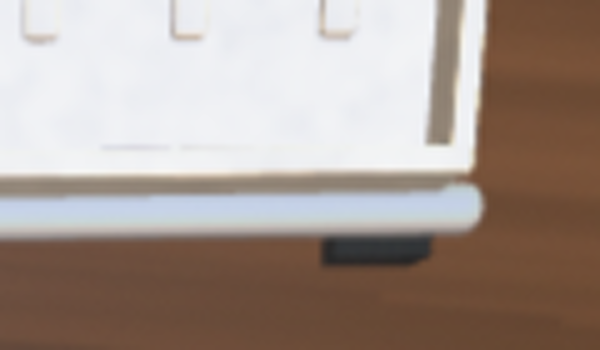

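View pics/w1c.png

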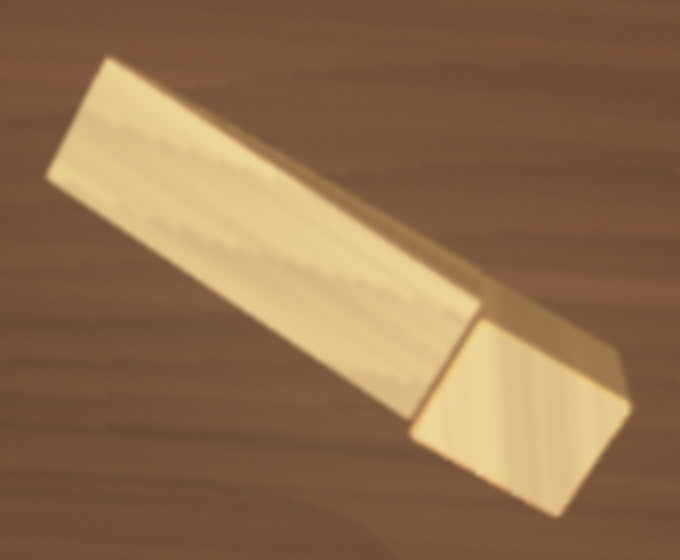

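Run:
```python
from h import *
import pickle
st=pickle.load(open("w1.pkl","rb"))
C=lambda l:[(200+x/4-.4,150+y/4-.4) for x,y in l]; A=lambda l:[(130+x/5-.4,y/5-.4) for x,y in l]; B=lambda l:[(350+x/5-.4,y/5-.4) for x,y in l]
W=lambda uv,z:plane("wrist",uv,z,st)
blk=W(C([(485,319),(630,407),(558,516),(411,434)]),.044); thin=W(C([(107,57),(46,178)]),.004)
print("blk",blk.round(4).tolist(),"sides",[np.linalg.norm(blk[i]-blk[(i+1)%4]).round(4) for i in range(4)])
print("thin",thin.round(4).tolist(),np.linalg.norm(thin[0]-thin[1]))
bc=blk.mean(0);tc=thin.mean(0);d=(tc-bc)[:2];print("grip",bc,"tip",tc,"len",np.linalg.norm(d),"yaw",np.degrees(np.arctan2(d[1],d[0])))
rod=W(A([(375,218)])+B([(475,208)]),.016);d=rod[0]-rod[1];print("rod",rod.round(4),"yaw",np.degrees(np.arctan2(-d[0],d[1])))
r=W(A([(461,262),(565,277)])+B([(322,265),(430,262)]),.008);print("rests x",r.round(4).tolist())
tr=W(A([(422,187)])+B([(472,174)]),.034);d=tr[0]-tr[1];print("tray",tr.round(4),np.linalg.norm(d),"yaw",np.degrees(np.arctan2(-d[0],d[1])))
# two-view heights
T=lambda x,y:(220+x/3-.33,60+y/3-.33)
S=lambda x,y:(230+x/4-.4,230+y/4-.4)
for nm,w,t,s in [("blkbackA",C([(630,407)]),T(265,523),S(358,70)),("blkbackB",C([(558,516)]),T(248,563),S(420,45)),("thinN",C([(46,178)]),T(92,487),S(555,312)),("thinF",C([(107,57)]),T(111,452),S(492,340)),
 ("trayL",A([(422,187)]),T(103,325),S(358,470)),("trayR",B([(472,174)]),T(325,308),S(30,280)),("rodR",B([(482,208)]),T(331,312),None),
 ("finR",A([(352,148)]),None,S(390,462))]:
    rs=[]
    o,dd=ray("wrist",w,st);rs.append((o,dd[0]))
    if t: o,dd=ray("top",[t]);rs.append((o,dd[0]))
    if s: o,dd=ray("scene",[s]);rs.append((o,dd[0]))
    x,e=tri(rs);print(nm,x.round(4),np.round(e,4))
```

```text
blk [[0.4863, 0.0597, 0.044], [0.4665, 0.0231, 0.044], [0.4365, 0.0382, 0.044], [0.4559, 0.0757, 0.044]] sides [np.float64(0.0415), np.float64(0.0335), np.float64(0.0423), np.float64(0.0344)]
thin [[0.5362, 0.1581, 0.004], [0.5044, 0.1744, 0.004]] 0.03571333176763282
grip [0.46125777 0.04917255 0.044     ] tip [0.52029863 0.16623166 0.004     ] len 0.1311055180460632 yaw 63.23508524939292
rod [[ 0.6408  0.1722  0.016 ]
 [ 0.6567 -0.0375  0.016 ]] yaw 4.340347742209506
rests x [[0.636, 0.1594, 0.008], [0.6348, 0.1406, 0.008], [0.6474, -0.0138, 0.008], [0.6492, -0.0332, 0.008]]
tray [[ 0.6431  0.1588  0.034 ]
 [ 0.658  -0.0309  0.034 ]] 0.1902912041775595 yaw 4.493007523173512
blkbackA [0.4665 0.0228 0.0426] [0.0006 0.0021 0.0017]
blkbackB [0.4332 0.0377 0.04  ] [0.0013 0.0017 0.0024]
thinN [0.5046 0.1745 0.0042] [0.0002 0.0016 0.0017]
thinF [0.5358 0.1582 0.0025] [0.0003 0.0018 0.0017]
trayL [0.6434 0.1592 0.0334] [0.0003 0.0006 0.0004]
trayR [ 0.6582 -0.0327  0.0263] [0.0014 0.001  0.0014]
rodR [ 0.6571 -0.0392  0.014 ] [0.0001 0.0001]
finR [0.6418 0.1691 0.0492] [0.0049 0.0049]
```

Measurements agree: grip is at (0.461, 0.049) with yaw 63.2°, block top z≈0.042, tip z≈0.003. The frame origin is at about (0.649, 0.0635) with yaw 4.4°. Now going above the block.

```bash
python3 -m inch '[[0,0,0.1295,-0.0049,-0.0013,-0.018,1],[0,0,0.1295,-0.0049,-0.0013,-0.018,1],[0,0,0.1295,-0.0049,-0.0013,-0.018,1],[0,0,0.1295,-0.0049,-0.0013,-0.018,1],[0,0,0.1295,-0.0049,-0.0013,-0.018,1],[0,0,0.1295,-0.0049,-0.0013,-0.018,1],[0,0,0.1295,-0.0049,-0.0013,-0.018,1],[0,0,0.1295,-0.0049,-0.0013,-0.018,1]]' && python3 -m inch '[[0,0,0,0,0,0,1],[0,0,0,0,0,0,1]]'
python3 - <<'E'
from h import *
st=read_state();im=eyes.capture("wrist");save("w2",im);print(st["tool_pos"],st["ee_rot"],st["force"])
g=proj("wrist",[[.461,.049,.044],[.520,.166,.004]],st);print(g)
E
```

```text
t: 2.95
tool_pos: [0.4606, 0.0479, 0.2604]
ee_rot: [180.0, -0.0, 63.3]
force: [-0.6, 0.1, 0.5]
grip_width: 0.0854
t: 3.2
tool_pos: [0.4613, 0.0488, 0.2617]
ee_rot: [179.9, -0.0, 63.0]
force: [-0.3, 0.4, 0.6]
grip_width: 0.0857
[0.4612724  0.04875579 0.26173331] [ 1.79920701e+02 -4.00303316e-02  6.30252792e+01] [-0.29274553  0.40130283  0.55430179]
[[320.60585645 277.69533256]
 [319.40387471  28.90921702]]
```

View pics/w2.png

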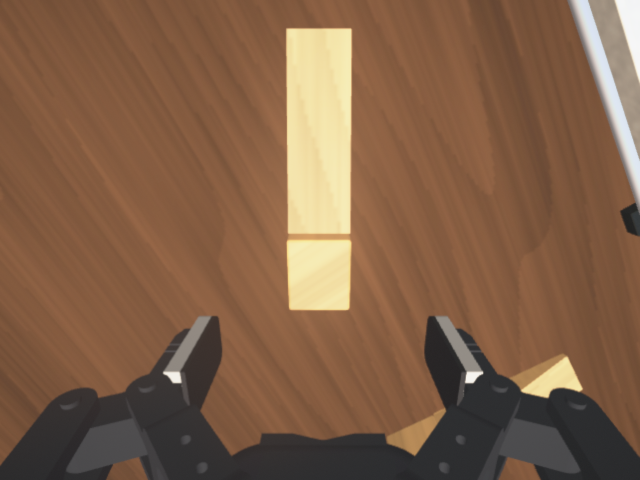

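The wedge is upright in the image, centred at column 319–320 between the jaws, and the block top is centred at (320,275), matching the prediction. Descending and closing.

```bash
python3 -m inch '[[0,0,0,0,0,-0.02,1],[0,0,0,0,0,-0.02,1],[0,0,0,0,0,-0.02,1],[0,0,0,0,0,-0.014,1],[0,0,0,0,0,-0.007,1],[0,0,0,0,0,0,1]]' 40 && python3 -m inch '[[0,0,0,0,0,0,0.3],[0,0,0,0,0,0,0.3],[0,0,0,0,0,0,0.2],[0,0,0,0,0,0,0.2],[0,0,0,0,0,0,0.2],[0,0,0,0,0,0,0.2]]' 60
python3 - <<'E'
from h import *
st=read_state();im=eyes.capture("wrist");save("w3",im);print(st)
E
```

```text
t: 4.0
tool_pos: [0.4612, 0.0494, 0.1797]
ee_rot: [-180.0, 0.0, 63.2]
force: [0.2, -0.5, -0.2]
grip_width: 0.0854
t: 4.75
tool_pos: [0.4614, 0.0495, 0.1804]
ee_rot: [179.9, -0.0, 63.2]
force: [0.3, -0.8, 5.7]
grip_width: 0.0358
{'t': 4.75, 'joint_pos': array([ 1.91603684e+00, -1.19037361e+01,  1.09950651e+02,  2.85155356e-03,
        8.18826893e+01,  2.86733783e+01]), 'joint_velocities': array([ 0.05575143,  0.01664275, -0.03498685, -0.07730314,  0.00057509,
        0.02741198]), 'joint_torque': array([ 2.10255169e-02, -2.83399433e+01, -3.71184862e+01, -1.33445251e-02,
       -1.37083498e-01,  5.81952438e-03]), 'tool_pos': array([0.46139074, 0.04946246, 0.18036065]), 'ee_rot': array([ 1.79939591e+02, -3.62543771e-02,  6.32422768e+01]), 'force': array([ 0.293616  , -0.76343017,  5.71886796]), 'moment': array([0.02054853, 0.04558411, 0.02461523]), 'grip_width': 0.03577487928028083}
```

View pics/w3.png

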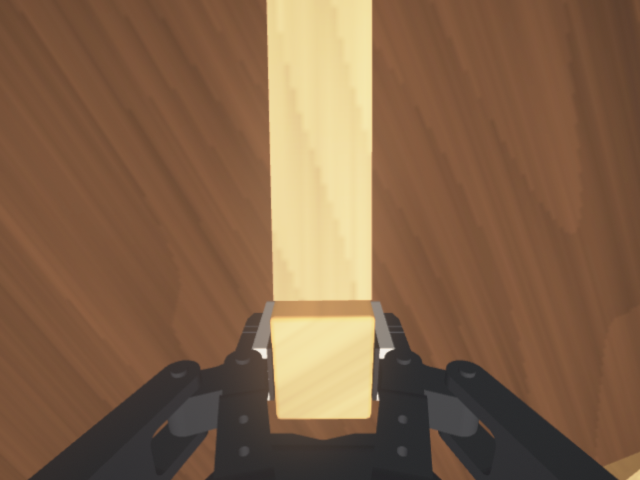

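Grasped: width is 35.8 mm, the block sits between the pads, and there is about 5.7 N of light down-press. Lifting 4 mm, turning to the tray's yaw, and going to the pre-insert pose.

```bash
python3 -m inch '[[0,0,0,0,0,0.004,0.2],[0,0,-0.128,0.0047,0.0003,0,0.2],[0,0,-0.128,0.0047,0.0003,0,0.2],[0,0,-0.128,0.0047,0.0003,0,0.2],[0,0,-0.128,0.0047,0.0003,0,0.2],[0,0,-0.128,0.0047,0.0003,0,0.2],[0,0,-0.128,0.0047,0.0003,0,0.2],[0,0,-0.128,0.0047,0.0003,0,0.2]]' && python3 -m inch '[[0,0,-0.13,0,0,0,0.2],[0,0,0,0,0,0,0.2],[0,0,0,0,0,0,0.2]]'
python3 - <<'E'
from h import *
import pickle
st=read_state();im=eyes.capture("wrist");save("w4",im);pickle.dump(st,open("w4.pkl","wb"));print(st["tool_pos"],st["ee_rot"],st["force"])
save("top4",eyes.capture("top")[60:300,200:420]);save("sc4",eyes.capture("scene"))
E
```

```text
t: 5.8
tool_pos: [0.4938, 0.0515, 0.1829]
ee_rot: [-180.0, 0.1, 11.7]
force: [-0.6, 0.6, -1.5]
grip_width: 0.0354
t: 6.18
tool_pos: [0.4938, 0.0516, 0.1833]
ee_rot: [-180.0, 0.0, 4.6]
force: [-0.2, 0.3, -0.5]
grip_width: 0.0354
[0.49381324 0.05155136 0.18328706] [-1.79995014e+02  4.74734771e-02  4.59986707e+00] [-0.23030422  0.31831103 -0.48778238]
```

View pics/w4.png

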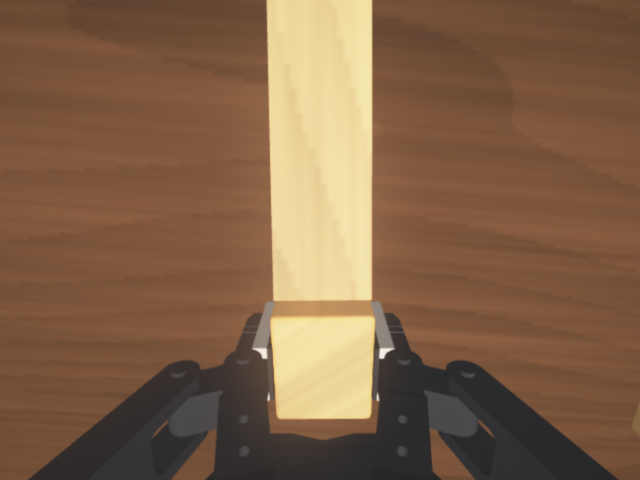

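View pics/sc4.png

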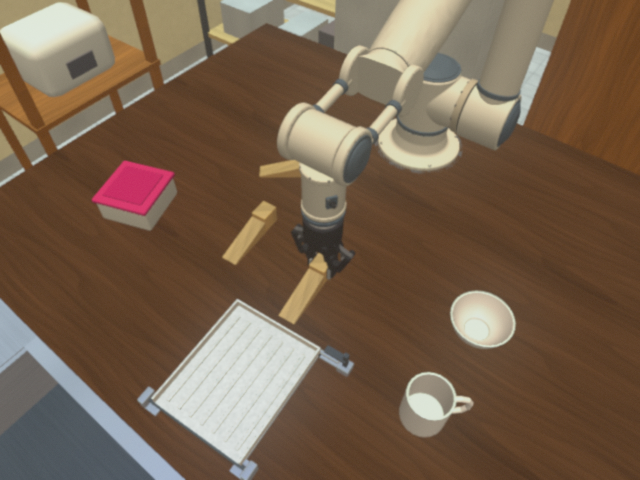

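The wedge is held square in the jaws and points at the tray at yaw 4.6° (tray 4.4°). Setting it flat on the counter.

```bash
python3 -m inch '[[0,0,0,0,0,-0.0015,0.2],[0,0,0,0,0,-0.001,0.2],[0,0,0,0,0,-0.0005,0.2],[0,0,0,0,0,0,0.2]]'
python3 - <<'E'
from h import *
for i in range(4): print(read_state()["force"].round(2),read_state()["tool_pos"].round(5))
E
```

```text
t: 6.82
tool_pos: [0.494, 0.0516, 0.1806]
ee_rot: [180.0, 0.0, 4.5]
force: [-0.3, -0.3, -0.4]
grip_width: 0.0355
[-0.31 -0.3  -0.39] [0.494   0.05155 0.18061]
[-0.31 -0.3  -0.39] [0.494   0.05155 0.18061]
[-0.31 -0.3  -0.39] [0.494   0.05155 0.18061]
[-0.31 -0.3  -0.39] [0.494   0.05155 0.18061]
```

```bash
python3 -m inch '[[0,0,0,0,0,-0.0004,0.2],[0,0,0,0,0,0,0.2]]'
```

```text
t: 7.08
tool_pos: [0.494, 0.0516, 0.1804]
ee_rot: [-180.0, -0.0, 4.5]
force: [-0.3, 0.7, 0.1]
grip_width: 0.0349
```

```bash
python3 -m inch '[[0,0,0,0,0,-0.0003,0.2],[0,0,0,0,0,0,0.2]]';python3 -m inch '[[0,0,0,0,0,-0.0002,0.2],[0,0,0,0,0,0,0.2]]'
```

```text
t: 7.32
tool_pos: [0.4941, 0.0516, 0.1804]
ee_rot: [180.0, -0.0, 4.5]
force: [-2.7, -0.5, 2.2]
grip_width: 0.0353
t: 7.58
tool_pos: [0.4941, 0.0515, 0.1804]
ee_rot: [180.0, -0.0, 4.5]
force: [-3.4, 0.0, 4.8]
grip_width: 0.0353
```

Contact found at about 5 N. I'll ease to about 2 N and slide in along (0.997, 0.077).

```bash
python3 -m inch '[[0,0,0,0,0,0.0002,0.2],[0,0,0,0.00997,0.00077,0,0.2],[0,0,0,0.00997,0.00077,0,0.2],[0,0,0,0.00997,0.00077,0,0.2],[0,0,0,0.00499,0.00038,0,0.2],[0,0,0,0,0,0,0.2]]';python3 -m inch '[[0,0,0,0.00499,0.00038,0,0.2],[0,0,0,0.00199,0.00015,0,0.2],[0,0,0,0,0,0,0.2]]'
python3 - <<'E'
from h import *
save("w5",eyes.capture("wrist"));s=eyes.capture("scene");cv2.imwrite("pics/sc5.png",cv2.resize(s[200:400,220:420,::-1],None,fx=3,fy=3,interpolation=cv2.INTER_CUBIC))
E
```

```text
t: 8.32
tool_pos: [0.5295, 0.0543, 0.1804]
ee_rot: [180.0, -0.1, 4.5]
force: [0.1, 0.1, 4.1]
grip_width: 0.0354
t: 8.7
tool_pos: [0.5359, 0.0548, 0.1804]
ee_rot: [180.0, -0.0, 4.5]
force: [-3.2, -0.7, 6.1]
grip_width: 0.0352
```

View pics/sc5.png

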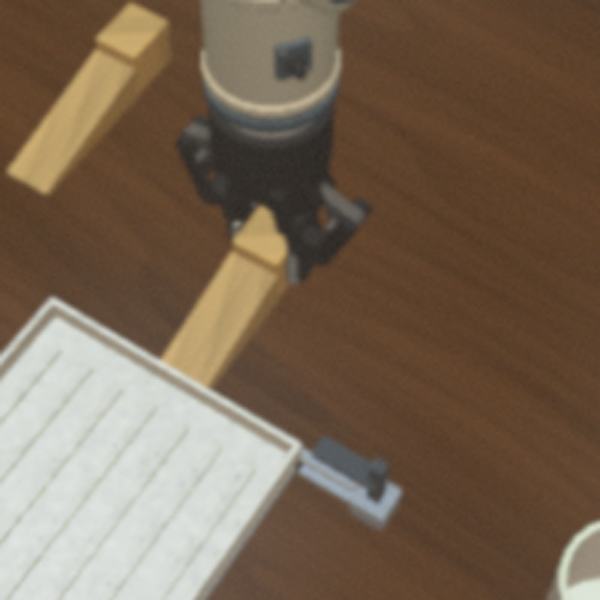

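View pics/w5.png

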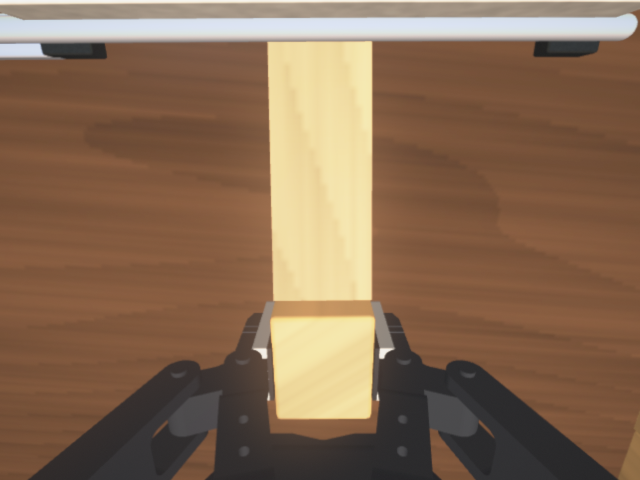

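The wedge is under the rod, midway between the rests (columns 73 and 567, wedge at 320), with its sides perpendicular to the rod. I'll ease the down-press a little and feed slowly, watching the force.

```bash
python3 -m inch '[[0,0,0,0,0,0.0003,0.2],[0,0,0,0.00199,0.00015,0,0.2],[0,0,0,0.00199,0.00015,0,0.2],[0,0,0,0.00199,0.00015,0,0.2]]';for i in 1 ; do python3 -m inch '[[0,0,0,0.00199,0.00015,0,0.2],[0,0,0,0.00199,0.00015,0,0.2]]';python3 -m inch '[[0,0,0,0.00199,0.00015,0,0.2],[0,0,0,0.00199,0.00015,0,0.2]]';python3 -m inch '[[0,0,0,0.00199,0.00015,0,0.2],[0,0,0,0.00199,0.00015,0,0.2]]';python3 -m inch '[[0,0,0,0.00199,0.00015,0,0.2],[0,0,0,0.00199,0.00015,0,0.2]]'; done
```

```text
t: 9.3
tool_pos: [0.5414, 0.0552, 0.1804]
ee_rot: [180.0, 0.1, 4.5]
force: [-11.4, -1.5, 9.9]
grip_width: 0.0357
t: 9.55
tool_pos: [0.5444, 0.0555, 0.1804]
ee_rot: [-180.0, 0.3, 4.5]
force: [-17.1, -1.3, 12.4]
grip_width: 0.0351
t: 9.8
tool_pos: [0.5484, 0.0558, 0.1804]
ee_rot: [-180.0, 0.3, 4.5]
force: [-16.1, -1.5, 13.6]
grip_width: 0.0354
t: 10.05
tool_pos: [0.5524, 0.0561, 0.1803]
ee_rot: [-180.0, 0.3, 4.5]
force: [-15.8, -0.2, 11.6]
grip_width: 0.0356
t: 10.3
tool_pos: [0.5564, 0.0564, 0.1804]
ee_rot: [-180.0, 0.3, 4.5]
force: [-15.9, -1.2, 12.2]
grip_width: 0.0356
```

The rod is rising, with contact at x≈0.54 as predicted. The measured push (16 N) is inflated by my own down-press (fz 12 N) and a 0.3° pitch yield. I'll level the tool and ease the press before going on.

```bash
python3 -m inch '[[0,-0.003,0,0,0,0.0004,0.2],[0,0,0,0.00199,0.00015,0,0.2],[0,0,0,0.00199,0.00015,0,0.2]]';python3 -m inch '[[0,-0.002,0,0,0,0.0003,0.2],[0,0,0,0.00149,0.00012,0,0.2],[0,0,0,0.00149,0.00012,0,0.2]]'
```

```text
t: 10.68
tool_pos: [0.5602, 0.0567, 0.1804]
ee_rot: [180.0, 0.2, 4.5]
force: [-14.8, -2.0, 11.4]
grip_width: 0.0352
t: 11.05
tool_pos: [0.5632, 0.0569, 0.1804]
ee_rot: [180.0, 0.1, 4.5]
force: [-14.4, -0.9, 9.3]
grip_width: 0.0357
```

```bash
python3 -m inch '[[0,-0.001,0,0,0,0.0005,0.2],[0,0,0,0.001,0.00008,0,0.2],[0,0,0,0.001,0.00008,0,0.2]]'; python3 -m inch '[[0,0,0,0,0,0.0004,0.2],[0,0,0,0.001,0.00008,0,0.2],[0,0,0,0.001,0.00008,0,0.2]]'; python3 -c "
from h import *
print(read_state()['force'],read_state()['moment'])"
```

```text
t: 11.42
tool_pos: [0.5652, 0.0571, 0.1804]
ee_rot: [180.0, 0.1, 4.5]
force: [-12.4, -0.4, 7.1]
grip_width: 0.0355
t: 11.8
tool_pos: [0.5672, 0.0572, 0.1804]
ee_rot: [180.0, 0.1, 4.5]
force: [-11.0, -0.3, 3.9]
grip_width: 0.0354
[-11.03691889  -0.25815002   3.91631624] [-0.1119945   1.48370798 -0.00842392]
```

```bash
python3 -m inch '[[0,0,0,0,0,0.0003,0.2],[0,0,0,0.001,0.00008,0,0.2],[0,0,0,0.001,0.00008,0,0.2]]';python3 -m inch '[[0,0,0,0.001,0.00008,0,0.2],[0,0,0,0.001,0.00008,0,0.2]]'
python3 - <<'E'
from h import *
print(read_state()['force'],read_state()['moment'])
save("w6",eyes.capture("wrist"));s=eyes.capture("scene");cv2.imwrite("pics/sc6.png",cv2.resize(s[250:400,220:370,::-1],None,fx=4,fy=4,interpolation=cv2.INTER_CUBIC))
E
```

```text
t: 12.18
tool_pos: [0.5692, 0.0574, 0.1804]
ee_rot: [180.0, 0.1, 4.5]
force: [-9.9, -0.7, 3.8]
grip_width: 0.035
t: 12.42
tool_pos: [0.5712, 0.0575, 0.1804]
ee_rot: [180.0, 0.1, 4.5]
force: [-9.9, -1.1, 3.2]
grip_width: 0.0354
[-9.90401774 -1.08130927  3.22650257] [-0.070278    1.32424172  0.007591  ]
```

View pics/sc6.png

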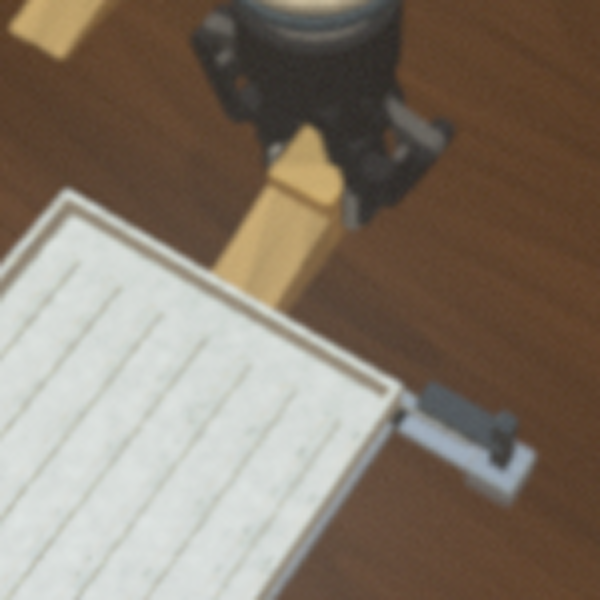

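View pics/w6.png

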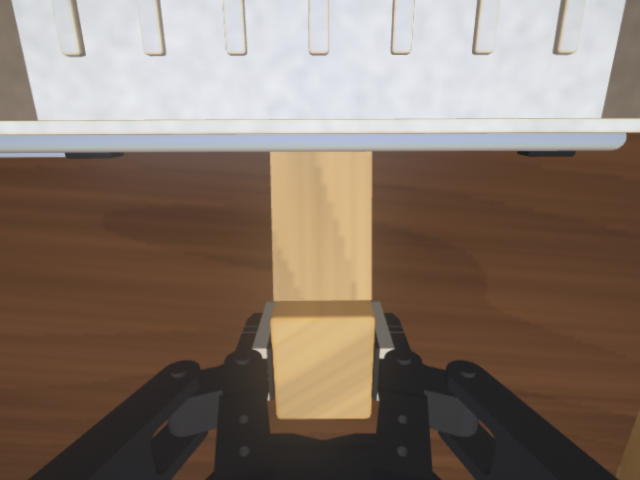

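The tray's near edge has risen and the wedge is still square. I'll ease the press a bit more to get a clean baseline.

```bash
python3 -m inch '[[0,0,0,0,0,0.0003,0.2],[0,0,0,0.001,0.00008,0,0.2],[0,0,0,0.001,0.00008,0,0.2]]';python3 -m inch '[[0,0,0,0,0,0.0002,0.2],[0,0,0,0.001,0.00008,0,0.2],[0,0,0,0.001,0.00008,0,0.2]]'
```

```text
t: 12.9
tool_pos: [0.5733, 0.0577, 0.1804]
ee_rot: [180.0, 0.1, 4.5]
force: [-9.1, -0.7, 1.9]
grip_width: 0.0354
t: 13.28
tool_pos: [0.5753, 0.0578, 0.1804]
ee_rot: [180.0, 0.1, 4.5]
force: [-8.4, -1.0, 0.8]
grip_width: 0.035
```

```bash
python3 -m inch '[[0,0,0,0.001,0.00008,0,0.2],[0,0,0,0.001,0.00008,0,0.2]]';python3 -m inch '[[0,0,0,0.001,0.00008,0,0.2],[0,0,0,0.001,0.00008,0,0.2]]'; python3 -m inch '[[0,0,0,0.001,0.00008,0,0.2],[0,0,0,0.001,0.00008,0,0.2]]'
```

```text
t: 13.52
tool_pos: [0.5773, 0.058, 0.1804]
ee_rot: [180.0, 0.1, 4.5]
force: [-8.2, -0.9, 0.8]
grip_width: 0.0354
t: 13.78
tool_pos: [0.5793, 0.0582, 0.1804]
ee_rot: [180.0, 0.1, 4.5]
force: [-7.5, -0.6, 0.4]
grip_width: 0.0354
t: 14.02
tool_pos: [0.5813, 0.0583, 0.1804]
ee_rot: [180.0, 0.1, 4.5]
force: [-8.2, -0.1, 1.6]
grip_width: 0.0353
```

Steady push is about 8 N at fz≈1, consistently with push ≈ 7.8 + 0.6·fz. Continuing in small steps to find the stop.

```bash
python3 -m inch '[[0,0,0,0.001,0.00008,0,0.2],[0,0,0,0.001,0.00008,0,0.2]]';python3 -m inch '[[0,0,0,0.001,0.00008,0,0.2],[0,0,0,0.001,0.00008,0,0.2]]'
python3 - <<'E'
from h import *
save("w7",eyes.capture("wrist"))
s=eyes.capture("scene");cv2.imwrite("pics/sc7.png",cv2.resize(s[320:380,300:370,::-1],None,fx=8,fy=8,interpolation=cv2.INTER_CUBIC))
E
```

```text
t: 14.28
tool_pos: [0.5833, 0.0585, 0.1804]
ee_rot: [180.0, 0.1, 4.5]
force: [-7.5, -0.2, 1.2]
grip_width: 0.0354
t: 14.52
tool_pos: [0.5853, 0.0587, 0.1804]
ee_rot: [180.0, 0.0, 4.5]
force: [-8.2, -1.0, 0.4]
grip_width: 0.0354
```

View pics/sc7.png

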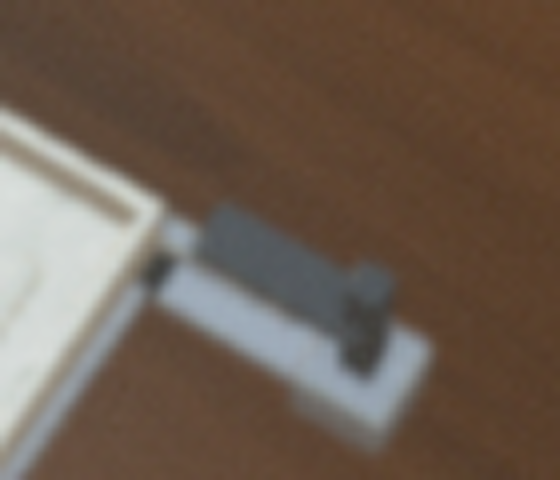

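View pics/w7.png

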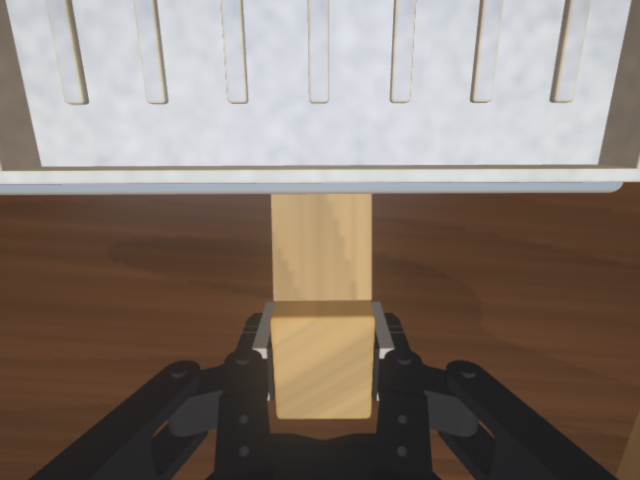

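```bash
for k in 1; do python3 -m inch '[[0,0,0,0.001,0.00008,0,0.2],[0,0,0,0.001,0.00008,0,0.2]]'|grep -E "tool|force";python3 -m inch '[[0,0,0,0.001,0.00008,0,0.2],[0,0,0,0.001,0.00008,0,0.2]]'|grep -E "tool|force"; done
```

```text
tool_pos: [0.5873, 0.0588, 0.1804]
force: [-7.9, -0.1, 0.3]
tool_pos: [0.5893, 0.059, 0.1804]
force: [-6.7, -1.1, 1.0]
```

```bash
python3 -m inch '[[0,0,0,0.001,0.00008,0,0.2],[0,0,0,0.001,0.00008,0,0.2]]'|grep -E "tool|force"
```

```text
tool_pos: [0.5913, 0.0592, 0.1804]
force: [-7.9, -0.2, 0.8]
```

```bash
python3 -m inch '[[0,0,0,0.001,0.00008,0,0.2],[0,0,0,0.001,0.00008,0,0.2]]'|grep -E "tool|force"
```

```text
tool_pos: [0.5933, 0.0593, 0.1804]
force: [-8.2, 0.1, 0.8]
```

```bash
python3 -m inch '[[0,0,0,0.001,0.00008,0,0.2],[0,0,0,0.001,0.00008,0,0.2]]'|grep -E "tool|force"
```

```text
tool_pos: [0.5953, 0.0595, 0.1804]
force: [-8.8, -0.8, 1.3]
```

```bash
python3 -m inch '[[0,0,0,0.001,0.00008,0,0.2],[0,0,0,0.001,0.00008,0,0.2]]'|grep -E "tool|force"
```

```text
tool_pos: [0.5973, 0.0596, 0.1804]
force: [-9.0, -0.5, 0.6]
```

```bash
python3 -m inch '[[0,0,0,0.001,0.00008,0,0.2],[0,0,0,0.001,0.00008,0,0.2]]'|grep -E "tool|force"
```

```text
tool_pos: [0.5993, 0.0598, 0.1804]
force: [-8.8, -0.4, 0.7]
```

```bash
python3 -m inch '[[0,0,0,0.001,0.00008,0,0.2],[0,0,0,0.001,0.00008,0,0.2]]'|grep -E "tool|force"
python3 - <<'E'
from h import *
s=eyes.capture("scene");cv2.imwrite("pics/sc8.png",cv2.resize(s[320:380,300:370,::-1],None,fx=8,fy=8,interpolation=cv2.INTER_CUBIC))
E
```

```text
tool_pos: [0.6013, 0.0599, 0.1804]
force: [-8.5, -0.5, 0.5]
```

View pics/sc8.png

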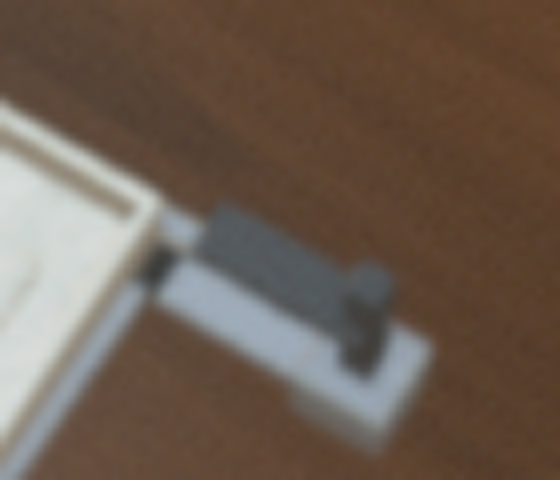

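The rod is still rising towards the finger, with no stop contact yet.

```bash
python3 -m inch '[[0,0,0,0.001,0.00008,0,0.2],[0,0,0,0.0005,0.00004,0,0.2]]'|grep -E "tool|force"
```

```text
tool_pos: [0.6028, 0.0601, 0.1804]
force: [-7.0, -0.8, 1.1]
```

```bash
python3 -m inch '[[0,0,0,0.001,0.00008,0,0.2],[0,0,0,0.0005,0.00004,0,0.2]]'|grep -E "tool|force"
```

```text
tool_pos: [0.6044, 0.0602, 0.1804]
force: [-7.7, -0.9, 0.4]
```

```bash
python3 -m inch '[[0,0,0,0.001,0.00008,0,0.2],[0,0,0,0.0005,0.00004,0,0.2]]'|grep -E "tool|force"
```

```text
tool_pos: [0.6056, 0.0603, 0.1804]
force: [-11.3, -1.3, 2.7]
```

```bash
python3 -m inch '[[0,0,0,0.001,0.00008,0,0.2],[0,0,0,0.0005,0.00004,0,0.2]]'|grep -E "tool|force"
```

```text
tool_pos: [0.6063, 0.0603, 0.1804]
force: [-16.5, -1.1, 5.2]
```

The stop was reached at x≈0.6048. I'll ease the vertical load and pitch again so the push reading stays comparable.

```bash
python3 -m inch '[[0,-0.002,0,-0.0003,0,0.0004,0.2],[0,0,0,0,0,0,0.2]]'; python3 -c "
from h import *
s=read_state();print(s['tool_pos'],s['ee_rot'],s['moment'])"
```

```text
t: 17.92
tool_pos: [0.606, 0.0603, 0.1804]
ee_rot: [180.0, 0.2, 4.5]
force: [-14.1, -1.4, 3.4]
grip_width: 0.0355
[0.6060361  0.06034962 0.1803999 ] [1.79978185e+02 1.63383241e-01 4.45682706e+00] [-0.07836939  1.86597915  0.02274617]
```

```bash
python3 -m inch '[[0,-0.001,0,0.0005,0.00004,0.0003,0.2],[0,0,0,0,0,0,0.2]]'|grep -E "tool|force|rot"
```

```text
tool_pos: [0.6062, 0.0604, 0.1804]
ee_rot: [180.0, 0.2, 4.5]
force: [-17.0, -1.8, 4.6]
```

```bash
python3 -m inch '[[0,-0.001,0,0.0005,0.00004,0.0003,0.2],[0,0,0,0,0,0,0.2]]'|grep -E "tool|force|rot"
```

```text
tool_pos: [0.6064, 0.0604, 0.1804]
ee_rot: [180.0, 0.2, 4.5]
force: [-18.5, -1.2, 4.2]
```

```bash
python3 -m inch '[[0,-0.001,0,0,0,0.0004,0.2],[0,0,0,0,0,0,0.2],[0,0,0,0,0,0,0.2]]'|grep -E "tool|force|rot"
python3 - <<'E'
from h import *
F=[]
for i in range(3):
    eyes.capture("scene");s=read_state();F.append(s["force"])
print(np.round(F,2), s["tool_pos"],s["ee_rot"],s["t"])
E
```

```text
tool_pos: [0.6063, 0.0604, 0.1804]
ee_rot: [180.0, 0.2, 4.5]
force: [-18.4, -1.8, 2.2]
[[-18.36  -0.76   2.41]
 [-17.86  -1.91   2.65]
 [-18.23  -1.97   2.46]] [0.60630449 0.06041995 0.18039578] [179.97081367   0.19175409   4.46029539] 18.95
```

```bash
python3 -m inch '[[0,0,0,0.0005,0.00004,0.0001,0.2],[0,0,0,0,0,0,0.2],[0,0,0,0,0,0,0.2]]'|grep -E "tool|force|rot"
python3 - <<'E'
from h import *
F=[]
for i in range(3):
    w=eyes.capture("wrist");s=read_state();F.append(s["force"])
save("w9",w);print(np.round(F,2), s["tool_pos"],s["t"])
E
```

```text
tool_pos: [0.6066, 0.0604, 0.1804]
ee_rot: [180.0, 0.2, 4.5]
force: [-19.9, -1.2, 2.9]
[[-20.    -2.28   3.58]
 [-20.66  -1.73   3.07]
 [-20.2   -1.43   3.23]] [0.60656469 0.06043474 0.18039324] 19.475
```

View pics/w9.png

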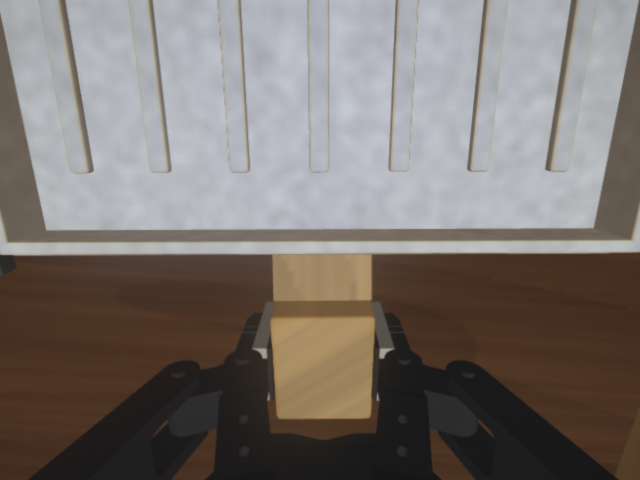

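Everything is square. Push is now +12 N raw, about +10.6 N corrected, over the steady push, so it is snug. I'll ease the push off gently, without pulling, and then open.

```bash
python3 -m inch '[[0,0,0,-0.001,-0.00008,0,0.2],[0,0,0,-0.001,-0.00008,0,0.2],[0,0,0,0,0,0,0.2]]'|grep -E "tool|force|rot"
```

```text
tool_pos: [0.6058, 0.0603, 0.1804]
ee_rot: [180.0, -0.0, 4.5]
force: [-8.2, -0.7, -2.8]
```

```bash
python3 -m inch '[[0,0,0,-0.0005,-0.00004,-0.0003,0.2],[0,0,0,0,0,0,0.2]]' 20|grep -E "tool|force|rot"; python3 -m inch '[[0,0,0,0,0,0,0.5],[0,0,0,0,0,0,0.7],[0,0,0,0,0,0,1],[0,0,0,0,0,0,1]]' | grep -E "tool|force|rot|wid"
python3 - <<'E'
from h import *
import pickle
st=read_state();w=eyes.capture("wrist");save("w10",w);pickle.dump(st,open("w10.pkl","wb"))
s=eyes.capture("scene");cv2.imwrite("pics/sc10.png",cv2.resize(s[240:400,220:380,::-1],None,fx=3.7,fy=3.7,interpolation=cv2.INTER_CUBIC))
E
```

```text
tool_pos: [0.6056, 0.0603, 0.1804]
ee_rot: [180.0, -0.1, 4.5]
force: [-7.3, -0.6, -2.8]
tool_pos: [0.6077, 0.0604, 0.1842]
ee_rot: [180.0, -0.7, 4.5]
force: [-0.0, -0.7, -0.3]
grip_width: 0.0853
```

View pics/w10.png

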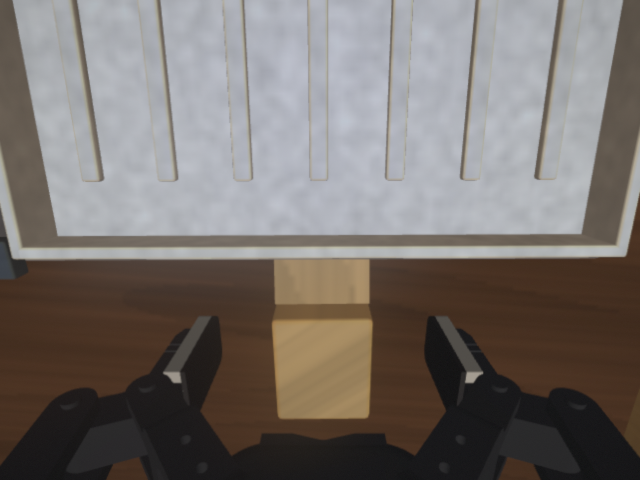

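View pics/sc10.png

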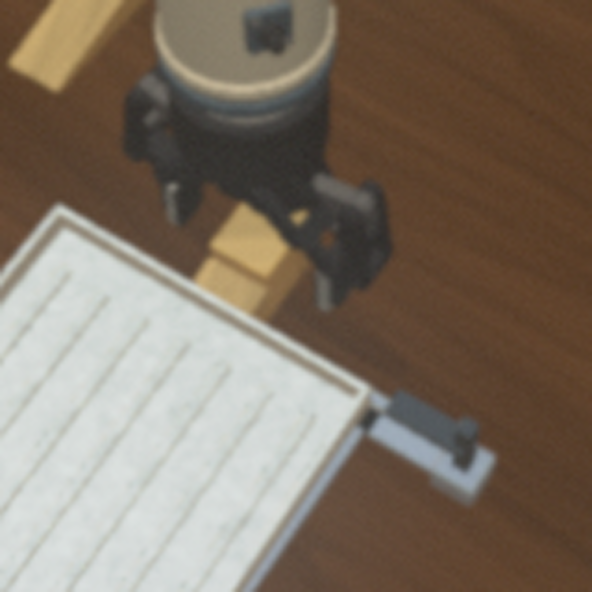

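The fingers are open and the wedge stays in place under the rod, with the tray still up. I'll lift straight clear and measure.

```bash
python3 -m inch '[[0,0,0,0,0,0.008,1],[0,0.004,0,0,0,0.015,1],[0,0.004,0,0,0,0.025,1],[0,0.004,0,-0.01,0,0.03,1],[0,0,0,-0.02,0,0.04,1],[0,0,0,-0.02,0,0.04,1],[0,0,0,-0.02,0,0.04,1],[0,0,0,0,0,0,1]]' | grep -E "tool|force|rot|wid"; python3 -m inch '[[0,0,0,0,0,0,1],[0,0,0,0,0,0,1]]'|grep force
python3 - <<'E'
from h import *
import pickle
st=read_state();w=eyes.capture("wrist");save("w11",w);pickle.dump(st,open("w11.pkl","wb"));print(st["tool_pos"],st["ee_rot"],st["t"])
s=eyes.capture("scene");save("sc11",s);cv2.imwrite("pics/sc11z.png",cv2.resize(s[320:380,300:370,::-1],None,fx=8,fy=8,interpolation=cv2.INTER_CUBIC))
E
```

```text
tool_pos: [0.5365, 0.0605, 0.3886]
ee_rot: [180.0, -0.5, 4.5]
force: [0.1, 0.2, 0.1]
grip_width: 0.0853
force: [-0.5, -0.4, -0.3]
[0.53761887 0.06038002 0.3803243 ] [-179.99129477    0.20688572    4.45385773] 21.95
```

View pics/w11.png

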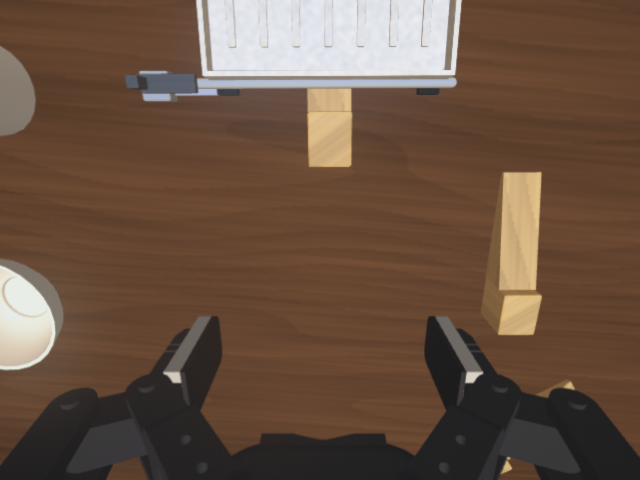

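View pics/sc11z.png

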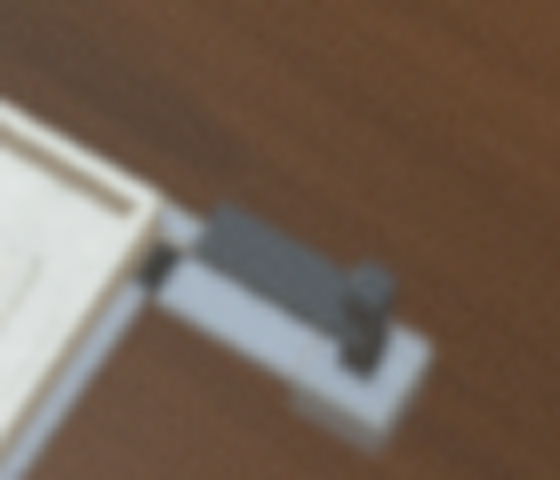

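View pics/sc11.png

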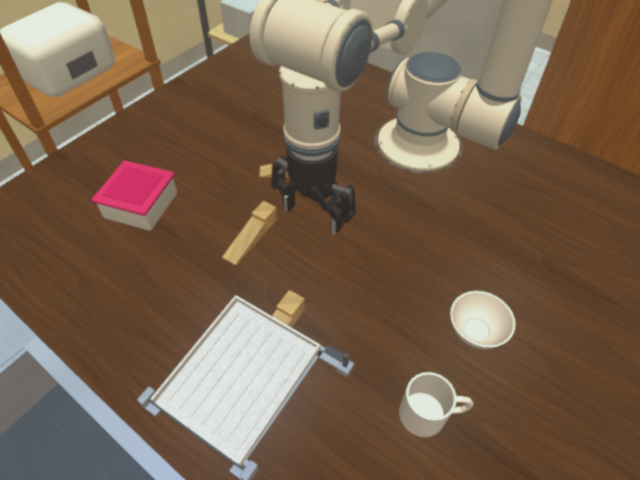

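Run:
```python
from h import *
import pickle
for f in("w9","w10","w11"):
    a=cv2.imread(f"pics/{f}.png"); g=cv2.cvtColor(a,cv2.COLOR_BGR2GRAY).astype(int)
    print(f)
a=cv2.imread("pics/w11.png");cv2.imwrite("pics/w11z.png",cv2.resize(a[60:180,280:380],None,fx=5,fy=5,interpolation=cv2.INTER_CUBIC))
a=cv2.imread("pics/w10.png");cv2.imwrite("pics/w10z.png",cv2.resize(a[240:430,260:385],None,fx=3,fy=3,interpolation=cv2.INTER_CUBIC))
```

```text
w9
w10
w11
```

View pics/w11z.png

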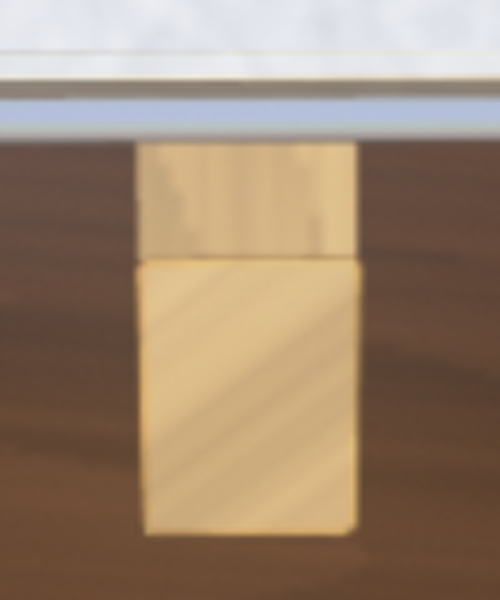

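View pics/w10z.png

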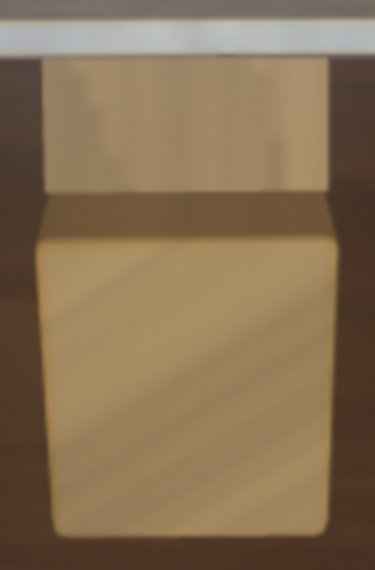

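Run:
```python
from h import *
import pickle
a=np.radians(4.45);ex=np.array([np.cos(a),np.sin(a)]);ey=np.array([-ex[1],ex[0]]);o=np.array([.649,.0635])
for f,fn,l in (("w11",lambda x,y:(280+x/5-.4,60+y/5-.4),[(138,260),(360,260),(357,534),(145,534)]),("w10",lambda x,y:(260+x/3-.33,240+y/3-.33),[(37,240),(338,240),(327,537),(52,537)])):
    st=pickle.load(open(f+".pkl","rb"))
    p=plane("wrist",[fn(*q) for q in l],.044,st)[:,:2]
    c=p.mean(0);d=(p[0]+p[1]-p[2]-p[3]);print(f,c.round(4),"yaw",np.degrees(np.arctan2(d[1],d[0])).round(2),"len",np.linalg.norm(d)/2,"wid",np.linalg.norm(p[0]-p[1]),"frame",((c-o)@ex).round(4),((c-o)@ey).round(4))
print("expected grip",(.6061,.0604))
```

```text
w11 [0.6061 0.0593] yaw 5.22 len 0.042703023977987656 wid 0.035107430640830814 frame -0.0431 -0.0009
w10 [0.6082 0.0596] yaw 4.74 len 0.04248166042829507 wid 0.03422334756518499 frame -0.0409 -0.0007
expected grip (0.6061, 0.0604)
```

The wedge sits at (0.606, 0.059), yaw about 5° ± 0.5, with no back-slip, and the rod is against the finger. The mug, bowl and tub are unmoved. Handing in.

```bash
python3 -c "
from plant import *
print(read_state()['t'],ticket.job_done())"
```

```text
the job is handed in; nothing more can be done
22.05 None
```

The job is handed in at 22.05 s: the leftmost wedge is in place under the rod, holding the tray up at the height stop, and the gripper is clear of everything.

- **Insertion:** I gripped the wedge across its block, set it flat on the counter, and slid it in square and midway between the rests. The gripper never touched the tray.
- **Snugness:** The rod met the finger at about x = 0.605 m. I stopped about 12 N above the steady push, or about 10.6 N after correcting for my own down-press. I then eased the push to about 7 N and opened the fingers.
- **Last checks:** After letting go, the block centre measured (0.606, 0.059), where I had pushed it, so it did not slip back. Pictures show the tray still up at the finger, and the mug, bowl and tub where they were.
- **What disagreed:**
  - The steady push read about 8 N, against the stated 1 to 6 N. Tool pitch and down-press added counter friction, so the snug force was judged relative to that 8 N.
  - The wedge's yaw after release measured 4.7° and 5.2° in two views, against 4.45° for the tray. I take that as measurement noise.
  - While I eased off, the hand's vertical force briefly read about 3 N upward. The wedge did not rise.
  - I did not measure the force left on the stop after letting go.

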